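# Snap the lens carrier into the lamp head

## Robot

A 6-joint arm with a two-finger parallel gripper is mounted at the origin on a cart in front of the work surface, level with it; the furniture and walls round the work are solid. World frame = base frame: x ahead of the robot, y to its left, z up, the work surface at z = 0. Lengths are in m, angles in rad, forces in N, time in s.
With the tool pointing down it reaches from about 0.3 to 0.775 m from the base axis. Payload 14.6 kg.
Tool frame: the origin (TCP) lies at the very end of the fingers, on their centre line; the grasp point (between the pads) lies 19 mm behind it; z points along the fingers, y is the line along which they close (so a half turn about z gives the same grasp; the last joint's range is limited). The gripper opens to 94 mm and grips with 3 to 60 N. Pads are 16 mm wide; open, the fingers measure 119 mm over their backs; the gripper's body (75 mm by 177 mm) begins 78 mm behind the grasp point.
Start: joints at [1.122, 0.3, 1.521, -0, 1.321, -0.067], TCP at [0.205, 0.51, 0.205] pointing down, gripper open.
Joint ranges: [-3.03, 3.03], [-0.79, 2.21], [0.23, 2.52], [-1.04, 4.18], [0, 3.07], [-2.55, 2.55]. Speed limits (rad/s): [2.22, 2.22, 2.57, 3.14, 3.14, 3.14].

## Interface

Orientations are given as [roll, pitch, yaw] about the fixed x, y, z axes, in that order (R = Rz(yaw) Ry(pitch) Rx(roll)).
In Python, from station import ctrl, cams gives the robot as it stands. The module is installed in compiled form; this text tells all that it offers.
- The arm moves only by the tool arm_command, never from a script. Its argument "plan" is a list that holds one entry, the list of rows, each a list of 7 numbers: the shift along the tool's x, y, z in fractions of the full range, 1 being 40 cm, then the turn, a rotation vector about the tool's x, y, z in shares of 90 degrees (1.0 is 90 degrees), then the closure, from -1 (fully open) to 1 (shut). A call has 1 to 12 rows; each row is the pose to reach, as a shift and turn from the pose commanded when the call began, along the tool's axes at that moment; what a row does not reach only later rows make up. A row lasts 1/10 s, in which the tool goes at most 50 mm and 8.59 degrees, less where a joint would pass 70% of its speed; a pose out of reach is approached as far as the arm can. Shift and turn numbers lie between -1 and 1, and a call with a number outside is refused. A call with a gripper value outside its range is refused whole. The fingers move at their own pace and stop on an object; "squeeze" is the grip in N (left out, the last holds). Time passes only in rows, so rows that repeat a pose let the fingers close. It gives the time, the measured TCP pose, the force, the opening and the grip force at its end, in the units of the state.
- ctrl.get_obs(): the state, without advancing time (a new reading comes with each control period).
- cams.camera(name): name is "scene" or "top" or "wrist"; returns (picture, depth): 384x512x3 uint8, blue, green, red; 384x512 float32, m along the optical axis (not along the pixel's ray), 0 where there is no reading.
- cams.camera_info(name): a dict with "fx", "fy", "cx", "cy" (pixels), "world_to_cam" (4x4, takes a point from world to camera coordinates). Camera axes: x right, y down, z forward; pixel columns grow to the right and rows downward; lengths in m; the calibration is good to about 2 mm. A picture is of the moment at which its call begins: read the wrist's pose just before it. camera_info takes no time and is no camera call; for the wrist camera it gives the pose at the moment of the call.
- ctrl.hand_in(): hands the job in; it is judged then, once.
The state is a dict: "time_s": time; "qpos": joint angles; "joint_vel": joint speeds; "tau": joint torques, N m; "ee_pos": TCP position; "eef_rot": TCP orientation; "force": force on the tool from outside, world axes, zero at the start; "moment": the same for the moment, N m; "grip_width": finger opening in m; "grip_force": force on a finger pad.
Only numpy, scipy, OpenCV 4.12 (cv2) and the standard library are available. Lean on these libraries where they do the work, as an engineer would, in place of code of your own. Each camera call takes 0.05 s, during which the arm holds its last target. There are 200 camera calls.

## Task

Set the black lens carrier, flange down and level, in the mouth of the lamp head, where it sits on the spring seat, and let go of it; then fetch the white-footed pusher, put its sleeve over the carrier's hood and press straight down until the flange has snapped in under all three catches and stays down. How deep that is differs from lamp to lamp and the glass cracks at 25 N, so feel for it. Finally stand the pusher upright on the table, clear of the lamp and its nest, and leave everything else undisturbed.

Things in the scene. Friction and masses are not known exactly. Their poses are not given: they have to be found in the camera images.
- lamp_mouth (a point): centre of the round mouth of the black finned lamp head, on the plane of its rim, z up; 70 to 84 mm above the table, as the nest's feet are screwed in or out. The rim is 70 mm across. The mouth has a 2 mm lead-in chamfer, then a bore 52 mm wide. A carrier set loosely in it rests level on the spring seat, its underside about 3 mm below the rim
- lamp: the lamp head, fixed in the nest, mouth up; origin at the centre of its foot, 58 mm below the rim. Three white sprung catches stand in the bore at 0, 120 and 240 degrees from its x axis, ramps on top, flat hooks below, and under them a rigid stop for the flange; the catches and the stop sit up to 3.3 mm higher or lower from head to head, which is not measured
- seat_top (a point): centre of the top of the orange ring seat in the lamp, on a spring, 3 mm below the rim while unloaded; it pushes up with 1 N and 0.45 N more per mm. The flange must pass the catch ramps (a bump, up to about 14 N in all), snaps under the hooks with its underside 13 to 20 mm below the rim, and meets the rigid stop 0.8 mm lower. Let go before the snap, it springs up; after it, it stays down
- nest: fixed aluminium nest plate 88 x 88 x 12 mm on levelling feet, carrying the lamp head at its centre, with two clamp posts with brass screws (at +x and -x, reaching 51 mm from the centre, 33 mm above its underside); origin at the centre of the plate's underside, 0 to 14 mm above the table and 70 mm below the lamp's rim
- carrier: lens carrier, loose, 0.06 kg, flange down on the mat: black flange 50 mm across and 5 mm thick; on it a round hood 33 mm across, straight from 5 to 17 mm above the underside, tapering to 28 mm across at its top, 23 mm up, with a glass lens in it. Grip the hood from above. Origin at the centre of the flange's underside, z up along the hood
- pusher: pusher, loose, 0.14 kg, upright on the table: white sleeve foot 41 mm across, bored 36 mm wide and 28 mm deep from below, so it goes over the hood and bears on the flange; solid to 40 mm up; then a 24 x 24 mm square aluminium shank to 84 mm (flats face its x and y axes; grip it here from above), black head 33 mm across to 95 mm. Origin at the centre of the foot's underside, z up
- mat: blue-grey mat 84 x 84 x 3 mm, fixed, flat on the table, carrier on it; origin at the centre of its underside
- flux_tin: round yellow tin 48 x 48 x 23 mm, loose bystander; origin under its centre
- spare_knob: light grey ribbed knob 30 x 30 x 18 mm, loose bystander; origin under its centre
- capacitor_black: black capacitor can 22 x 22 x 26 mm, loose bystander; origin under its centre
- heat_sink: silver finned heat sink 27 x 46 x 25 mm, loose bystander; origin under its centre
Mind the look-alikes: they are no part of the job. What is shaped like the pusher but green is not meant.

How it is judged:
On the way, in this order (a step that is already met when the one before it is completed fails the run):
1. the carrier has been set level in the lamp's mouth and let go (horizontal distance between carrier and lamp_mouth below 0.003 m and z of carrier in the frame of lamp_mouth between -0.008 and -0.001 m and angle between carrier's own z axis and vertical below 0.1 rad and contact force between the fingers and carrier below 0.1 N), for 0.2 s.
2. the pusher presses the carrier down into the lamp, its underside 11.5 mm or more below the rim (z of carrier in the frame of lamp_mouth below -0.0115 m and contact force between pusher and carrier above 2 N), for 0.05 s.
At the end, for the whole second after the job is handed in: the carrier stays down by itself, underside at least 11.5 mm below the lamp's rim, centred within 3 mm, tilted less than 0.06 rad; the pusher stands upright (within 0.1 rad) and still on the table or mat, at least 70 mm from the lamp's axis, touching neither nest nor carrier (horizontal distance between carrier and lamp_mouth below 0.003 m and z of carrier in the frame of lamp_mouth below -0.0115 m and angle between carrier's own z axis and vertical below 0.06 rad and angle between pusher's own z axis and vertical below 0.1 rad and height (world z) of pusher between -0.01 and 0.01 m and horizontal distance between pusher and lamp_mouth above 0.07 m and linear speed of pusher below 0.02 m/s and contact force between pusher and nest below 0.1 N and contact force between pusher and carrier below 0.1 N).
It fails at once if the pusher presses on the carrier with more than 25 N (the glass cracks) (contact force between pusher and carrier above 25 N).
It fails at once if a bystander is moved by more than 20 mm (distance of any of flux_tin, spare_knob, capacitor_black, heat_sink from where it was at the start of the episode above 0.02 m).
It also fails if it takes over 61 s, if anything falls off the work surface, if the arm or the gripper's body presses on something with over 40 N, if the wrist force passes 120 N, or if a joint passes its speed limit or range.

## Working session

There is one attempt and no reset: what is moved stays moved. The work goes in short steps, Python scripts to look and compute and a tool call to move; the robot and the scene stay as the last step left them, time stands still between calls to the robot, and variables do not carry over. Pictures are saved under pics/ and viewed, at most 10 in all, crops included, and the job is handed in when it is done.

Besides the shell and the picture viewer there is one more tool, called after "Request:" by a JSON object that holds its "fn" and its "kwargs". arm_command: Moves the arm, as the interface text tells. Its arguments: {"type":"object","properties":{"plan":{"type":"array"},"squeeze":{"type":"number"}},"required":["plan"]}

```bash
mkdir -p pics
cat > h.py <<'E'
import numpy as np, cv2
from station import ctrl, cams
def pts(name,d,info=None):
    i=info or cams.camera_info(name); v,u=np.mgrid[0:384,0:512]
    P=np.stack([(u-i['cx'])/i['fx']*d,(v-i['cy'])/i['fy']*d,d],-1)
    T=np.linalg.inv(i['world_to_cam']); W=P@T[:3,:3].T+T[:3,3]; W[d==0]=np.nan; return W
E
python3 - <<'E'
from h import *
o=ctrl.get_obs();print(o['ee_pos'],o['eef_rot'],o['time_s'],o['force'])
for n in ['top','scene']:
    p,d=cams.camera(n);np.savez('%s.npz'%n,p=p,W=pts(n,d));cv2.imwrite(f'pics/{n}.png',cv2.resize(p,(800,600)))
    print(n,np.linalg.inv(cams.camera_info(n)['world_to_cam'])[:3].round(3))
E
```

```text
[0.20481832 0.51016713 0.20489177] [-3.14045887e+00 -7.05527397e-05  2.75979670e+00] 0.0 [ 0.12513571  0.72595457 -0.06867331]
top [[ 0.027 -0.992  0.119  0.444]
 [-1.    -0.025  0.018 -0.021]
 [-0.015 -0.12  -0.993  1.005]]
scene [[ 0.826 -0.27   0.496  0.104]
 [-0.564 -0.405  0.719 -0.614]
 [ 0.007 -0.874 -0.486  0.515]]
```

View pics/top.png

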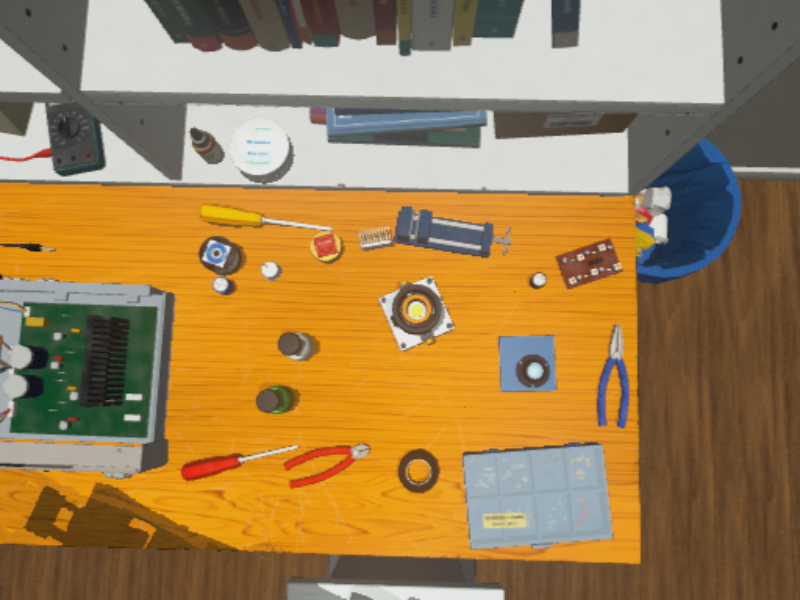

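View pics/scene.png

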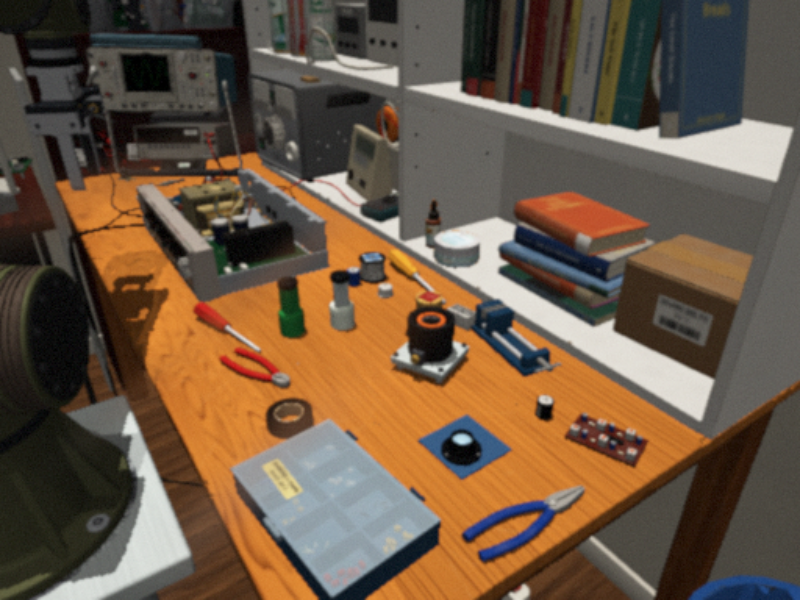

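White pusher at top-view (295,346) and the green look-alike at (272,400). The carrier is on its mat at (534,370) and the lamp mouth at (417,309). The white-footed one fits the description. Next I measure and check in a crop.

Run:
```python
from h import *
def circ(P):
    c,r=cv2.minEnclosingCircle(P[:,:2].astype(np.float32)*1000);return np.round(c,1),round(r,1)
for n in ['top','scene']:
    f=np.load(n+'.npz');W=f['W'];z=W[...,2]
    def near(x,y,r,lo,hi):
        m=(np.hypot(W[...,0]-x,W[...,1]-y)<r)&(z>lo)&(z<hi);return W[m]
    if n=='top':
        c={}
        for k,(u,v) in dict(lamp=(267,198),car=(342,237),push=(189,221),green=(174,256)).items():
            c[k]=np.nanmedian(W[v-3:v+4,u-3:u+4].reshape(-1,3),0);print(k,c[k].round(4))
    for k,lo,hi,r in [('lamp',.065,.09,.06),('car',.022,.03,.03),('car',.005,.011,.045),('push',.088,.1,.04),('push',.045,.08,.03),('push',.01,.042,.045)]:
        P=near(*c[k][:2],r,lo,hi)
        if len(P)>3:print(n,k,lo,len(P),P.mean(0).round(4),np.median(P[:,2]).round(4),circ(P))
    P=near(*c['lamp'][:2],.08,.008,.03);print('plate',np.median(P[:,2]),cv2.minAreaRect((P[:,:2]*1000).astype(np.float32)))
    print('table',np.nanmedian(near(.35,.0,.03,-.02,.02)[:,2]))
    P=f['p']
    if n=='scene': a=cv2.resize(P[165:225,160:240],(800,600),interpolation=cv2.INTER_CUBIC)
    else: b=P
cv2.imwrite('pics/crop1.png',cv2.hconcat([cv2.resize(a,(400,300)),cv2.resize(b[190:275,150:263],(400,300),interpolation=cv2.INTER_CUBIC)]))
```

```text
lamp [ 0.5508 -0.0221  0.0549]
car [ 0.468  -0.1982  0.0226]
push [0.4918 0.1459 0.0945]
green [0.416  0.1742 0.0951]
top lamp 0.065 525 [ 0.55   -0.0209  0.0787] 0.0791 (array([550. , -20.5]), 35.1)
top car 0.022 99 [ 0.4675 -0.1979  0.0242] 0.0238 (array([ 468. , -198.1]), 15.6)
top car 0.005 220 [ 0.4698 -0.1951  0.0073] 0.0073 (array([ 470.4, -196.4]), 44.2)
top push 0.088 177 [0.4946 0.1547 0.0948] 0.0949 (array([495.2, 155.5]), 16.8)
top push 0.045 23 [0.4916 0.1443 0.0571] 0.0555 (array([491.4, 145.7]), 11.6)
top push 0.01 111 [0.4913 0.1449 0.0345] 0.038 (array([494.8, 154.9]), 20.5)
plate 0.02248571758632506 ((550.0938110351562, -20.6900634765625), (88.17486572265625, 87.96626281738281), 24.811307907104492)
table -1.615981306402059e-05
scene lamp 0.065 493 [ 0.543  -0.0261  0.0757] 0.0767 (array([547. , -22.7]), 36.1)
scene car 0.022 122 [ 0.4644 -0.2015  0.0238] 0.0236 (array([ 464.3, -200.8]), 15.8)
scene car 0.005 205 [ 0.4588 -0.2069  0.0074] 0.0073 (array([ 465. , -199.9]), 25.5)
scene push 0.088 76 [0.4897 0.1502 0.0928] 0.0933 (array([489.5, 152.6]), 17.0)
scene push 0.045 119 [0.4872 0.1449 0.0626] 0.0626 (array([488.7, 148.6]), 13.2)
scene push 0.01 202 [0.4858 0.1422 0.0273] 0.0282 (array([489.9, 151.8]), 20.8)
plate 0.02133099966996499 ((544.434814453125, -23.72021484375), (93.7254867553711, 88.20606994628906), 24.356351852416992)
table -0.00055571207209415
```

View pics/crop1.png

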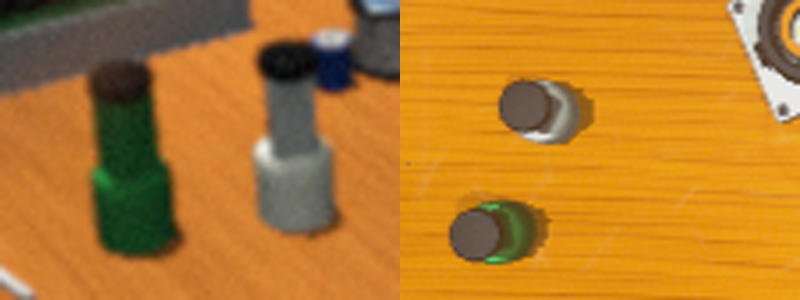

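The crop shows the green pusher on the left at (135,205) and the white-footed one on the right at (295,185). The white-footed one is the one I want. I'll go over it first with the wrist camera.

```bash
cat >> h.py <<'E'
from scipy.spatial.transform import Rotation as Ro
def mv(x,y,z,yaw):
    o=ctrl.get_obs();R=Ro.from_euler('xyz',o['eef_rot']);D=Ro.from_euler('xyz',[np.pi,0,yaw])
    s=R.inv().apply(np.array([x,y,z])-o['ee_pos'])*1000;t=(R.inv()*D).as_rotvec()
    print('row',s.round(1),t.round(4),'| ee',o['ee_pos'].round(4),'yaw',o['eef_rot'].round(4),'t',o['time_s'].round(2))
E
python3 - <<'E'
from h import *
mv(.46,.155,.25,1.57+.305)
print(np.linalg.inv(cams.camera_info('wrist')['world_to_cam'])[:3].round(3),cams.camera_info('wrist')['fx'])
E
```

```text
Traceback (most recent call last):
  File "h.py", line 11, in mv
    print('row',s.round(1),t.round(4),'| ee',o['ee_pos'].round(4),'yaw',o['eef_rot'].round(4),'t',o['time_s'].round(2))
                                                                                                  ^^^^^^^^^^^^^^^^^
AttributeError: 'float' object has no attribute 'round'
```

```bash
sed -i "s/o\['time_s'\].round(2)/round(o['time_s'],2)/" h.py
python3 - <<'E'
from h import *
mv(.46,.155,.25,1.57+.305)
print(np.linalg.inv(cams.camera_info('wrist')['world_to_cam'])[:3].round(3),cams.camera_info('wrist')['fx'])
E
```

```text
row [-369.1 -234.6  -44.8] [-1.000e-03  4.000e-04  8.848e-01] | ee [0.2048 0.5102 0.2049] yaw [-3.1406e+00 -1.0000e-04  2.7598e+00] t 0.1
[[ 0.373  0.902  0.219  0.141]
 [ 0.928 -0.362 -0.09   0.536]
 [-0.002  0.237 -0.972  0.385]] 335.34634404342916
```

Units first: shifts go in shares of 40 cm and turns go in shares of 90 degrees. So -369 mm / 400 = -0.9225, -235 mm / 400 = -0.5875, 0.885 rad / 1.5708 = 0.5634.

Request:
{"fn": "arm_command", "kwargs": {"plan": [[[-0.9225, -0.5875, -0.1125, 0, 0, 0.5634, -1], [-0.9225, -0.5875, -0.1125, 0, 0, 0.5634, -1], [-0.9225, -0.5875, -0.1125, 0, 0, 0.5634, -1], [-0.9225, -0.5875, -0.1125, 0, 0, 0.5634, -1], [-0.9225, -0.5875, -0.1125, 0, 0, 0.5634, -1], [-0.9225, -0.5875, -0.1125, 0, 0, 0.5634, -1], [-0.9225, -0.5875, -0.1125, 0, 0, 0.5634, -1], [-0.9225, -0.5875, -0.1125, 0, 0, 0.5634, -1], [-0.9225, -0.5875, -0.1125, 0, 0, 0.5634, -1], [-0.9225, -0.5875, -0.1125, 0, 0, 0.5634, -1], [-0.9225, -0.5875, -0.1125, 0, 0, 0.5634, -1], [-0.9225, -0.5875, -0.1125, 0, 0, 0.5634, -1]]]}}

```text
time_s: 1.3
ee_pos: [0.4592, 0.1555, 0.2502]
eef_rot: [-3.141, -0.0, 1.876]
force: [-0.5, 0.4, -0.3]
grip_width: 0.0939
grip_force: 0.0
```

```bash
cat > look.py <<'E'
from h import *
import sys
n=sys.argv[1]
i=cams.camera_info('wrist');p,d=cams.camera('wrist');W=pts('wrist',d,i)
np.savez(n+'.npz',p=p,W=W,T=i['world_to_cam'])
cv2.imwrite(f'pics/{n}.png',p)
def rep(k,x,y,r,lo,hi):
    z=W[...,2];m=(np.hypot(W[...,0]-x,W[...,1]-y)<r)&(z>lo)&(z<hi);P=W[m]
    if len(P)<5: print(k,len(P));return
    c,R=cv2.minEnclosingCircle(P[:,:2].astype(np.float32)*1000)
    q=cv2.minAreaRect((P[:,:2]*1000).astype(np.float32))
    print(k,len(P),'z',np.median(P[:,2]).round(4),'circ',np.round(c,1),round(R,1),'rect',np.round(q[0],1),np.round(q[1],1),round(q[2],1))
E
cat > w1.py <<'E'
exec(open('look.py').read())
rep('head',.493,.154,.03,.088,.1)
rep('foot',.493,.154,.04,.034,.043)
rep('shank',.493,.154,.03,.045,.08)
mv(.50,-.03,.25,1.54)
E
python3 w1.py pusher1
```

```text
head 767 z 0.0953 circ [494. 155.] 16.4 rect [493.9 154.7] [31.  32.3] 18.7
foot 339 z 0.0395 circ [494.2 154.8] 20.6 rect [490.1 159.7] [40.6 28.2] 40.2
shank 94 z 0.0582 circ [489.4 156.9] 13.0 rect [486.  160.8] [26.1 10.3] 41.8
row [-189.4  -16.9    0.2] [-5.000e-04 -1.000e-04  3.362e-01] | ee [0.4592 0.1557 0.2503] yaw [-3.1412e+00 -1.0000e-04  1.8762e+00] t 1.35
```

View pics/pusher1.png

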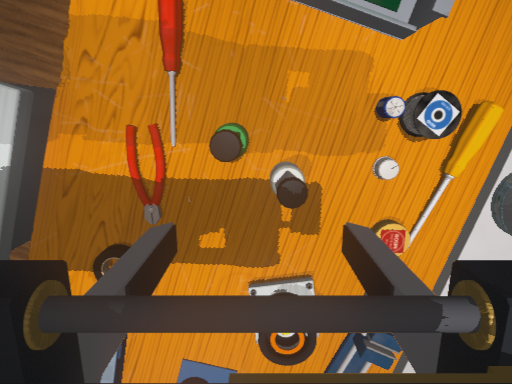

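Wrist view: white pusher at (290,185), green look-alike at (228,142), lamp mouth at (287,340). Now I'll fit the shank angle and go to the lamp.

Run:
```python
from h import *
W=np.load('pusher1.npz')['W'];z=W[...,2]
P=W[(np.hypot(W[...,0]-.494,W[...,1]-.155)<.022)&(z>.046)&(z<.08)]*1000
b=[]
for a in range(0,90,3):
    for dx in np.arange(-2,2.1,.5):
        for dy in np.arange(-2,2.1,.5):
            q=P[:,:2]-[494+dx,155+dy];t=np.radians(a);c,s=np.cos(t),np.sin(t)
            e=np.maximum(abs(q@[c,s]),abs(q@[-s,c]))-12
            b.append((np.abs(e).mean(),a,dx,dy))
b.sort();print(b[:6]);print([min(x for x in b if x[1]==a)[:2] for a in range(0,90,9)])
```

```text
[(np.float64(0.19859636339568956), 69, np.float64(0.5), np.float64(-0.5)), (np.float64(0.22696236720697413), 69, np.float64(0.5), np.float64(0.0)), (np.float64(0.2664814946248096), 66, np.float64(0.0), np.float64(-1.0)), (np.float64(0.29017680469954815), 66, np.float64(0.0), np.float64(-0.5)), (np.float64(0.29029374192533525), 66, np.float64(0.5), np.float64(-0.5)), (np.float64(0.29612846192914616), 69, np.float64(0.0), np.float64(-1.0))]
[(np.float64(1.4315672009989693), 0), (np.float64(1.7426631828936463), 9), (np.float64(1.8920281173261582), 18), (np.float64(1.8523925416625817), 27), (np.float64(1.6678303367423681), 36), (np.float64(1.4068587964495298), 45), (np.float64(1.0200876351832104), 54), (np.float64(0.44123706576013927), 63), (np.float64(0.3633403048882212), 72), (np.float64(0.9652772076235697), 81)]
```

Scaled: -189 mm / 400 = -0.4725, -17 mm / 400 = -0.0425, 0.336 rad / 1.5708 = 0.2139.

Request:
{"fn": "arm_command", "kwargs": {"plan": [[[-0.4725, -0.0425, 0, 0, 0, 0.2139, -1], [-0.4725, -0.0425, 0, 0, 0, 0.2139, -1], [-0.4725, -0.0425, 0, 0, 0, 0.2139, -1], [-0.4725, -0.0425, 0, 0, 0, 0.2139, -1], [-0.4725, -0.0425, 0, 0, 0, 0.2139, -1], [-0.4725, -0.0425, 0, 0, 0, 0.2139, -1]]]}}

```text
time_s: 1.95
ee_pos: [0.5, -0.0301, 0.2503]
eef_rot: [-3.141, -0.0, 1.539]
force: [-0.5, 0.1, 0.6]
grip_width: 0.0938
grip_force: 0.0
```

```bash
cat > w2.py <<'E'
exec(open('look.py').read())
rep('rim',.549,-.021,.045,.07,.09)
rep('plate',.549,-.021,.075,.015,.03)
rep('seat',.549,-.021,.022,.06,.078)
mv(.44,-.20,.20,1.17)
E
python3 w2.py lamp1
```

```text
rim 2303 z 0.0802 circ [549.4 -21.9] 35.2 rect [549.2 -21.7] [69.6 68.5] 89.5
plate 1600 z 0.0231 circ [549.1 -21.4] 60.5 rect [549.5 -21.7] [87.8 88.2] 24.7
seat 320 z 0.0774 circ [548.8 -20.6] 21.9 rect [548.7 -20.4] [42.5 41.5] 89.2
row [-172.4  -54.7   50.4] [-2.000e-04 -2.000e-04  3.699e-01] | ee [ 0.5    -0.0294  0.2504] yaw [-3.1414e+00 -2.0000e-04  1.5399e+00] t 2.0
```

View pics/lamp1.png

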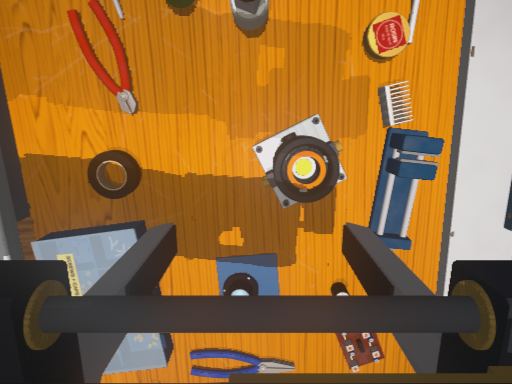

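Wrist view over the lamp: rim centred near (305,168) and carrier on its mat at (240,290). The rim measures 70 mm across at z≈0.080, which matches. Now to the carrier.

Scaled: -172 mm / 400 = -0.43, -55 mm / 400 = -0.1375, 0.37 rad / 1.5708 = 0.2355.

Request:
{"fn": "arm_command", "kwargs": {"plan": [[[-0.43, -0.1375, 0.125, 0, 0, 0.2355, -1], [-0.43, -0.1375, 0.125, 0, 0, 0.2355, -1], [-0.43, -0.1375, 0.125, 0, 0, 0.2355, -1], [-0.43, -0.1375, 0.125, 0, 0, 0.2355, -1], [-0.43, -0.1375, 0.125, 0, 0, 0.2355, -1], [-0.43, -0.1375, 0.125, 0, 0, 0.2355, -1]]]}}

```text
time_s: 2.6
ee_pos: [0.44, -0.1997, 0.2006]
eef_rot: [-3.142, -0.0, 1.169]
force: [-0.1, 0.1, 0.4]
grip_width: 0.0945
grip_force: 0.0
```

```bash
cat > w3.py <<'E'
exec(open('look.py').read())
rep('hoodtop',.468,-.198,.025,.022,.03)
rep('flange',.468,-.198,.03,.006,.011)
rep('all',.468,-.198,.03,.006,.03)
rep('mat',.468,-.198,.08,.002,.0045)
rep('boxany',.36,-.22,.09,.02,.2)
E
python3 w3.py car1
```

```text
hoodtop 576 z 0.0242 circ [ 467.6 -200. ] 16.1 rect [ 467.8 -199.6] [30.2 31.3] 68.5
flange 805 z 0.0084 circ [ 466.7 -200.5] 25.8 rect [ 467.6 -200.2] [49.9 48.3] 67.1
all 1553 z 0.0098 circ [ 466.7 -200.5] 25.8 rect [ 467.6 -200.2] [49.9 48.3] 67.1
mat 3700 z 0.0033 circ [ 467.8 -198.2] 79.6 rect [ 468.7 -195.5] [153.5 154.9] 31.1
boxany 7948 z 0.04 circ [ 344.7 -214.2] 83.7 rect [ 316.4 -217. ] [ 91.5 164.6] 5.9
```

Run:
```python
from h import *
mv(.4674,-.2001,.045,1.169); mv(.4674,-.2001,.0098,1.169)
```

```text
row [  9.8  25.2 155.8] [ 0.0005 -0.0002  0.0015] | ee [ 0.4403 -0.1993  0.2008] yaw [ 3.1411e+00 -2.0000e-04  1.1705e+00] t 2.65
row [  9.8  25.2 191. ] [ 0.0005 -0.0002  0.0015] | ee [ 0.4403 -0.1993  0.2008] yaw [ 3.1411e+00 -2.0000e-04  1.1705e+00] t 2.65
```

Scaled: 190 mm / 400 = 0.475, 183 mm / 400 = 0.4575.

Request:
{"fn": "arm_command", "kwargs": {"plan": [[[0.025, 0.0625, 0.125, 0, 0, 0, -1], [0.025, 0.0625, 0.25, 0, 0, 0, -1], [0.025, 0.0625, 0.375, 0, 0, 0, -1], [0.025, 0.0625, 0.425, 0, 0, 0, -0.3], [0.025, 0.0625, 0.4575, 0, 0, 0, -0.2], [0.025, 0.0625, 0.475, 0, 0, 0, 0], [0.025, 0.0625, 0.475, 0, 0, 0, 0.1], [0.025, 0.0625, 0.475, 0, 0, 0, 0.1]]], "squeeze": 12}}

```text
time_s: 3.45
ee_pos: [0.4675, -0.2014, 0.0119]
eef_rot: [3.139, 0.0, 1.169]
force: [-0.1, -1.0, 0.5]
grip_width: 0.0572
grip_force: 0.0
```

Request:
{"fn": "arm_command", "kwargs": {"plan": [[[0, 0, 0, 0, 0, 0, 0.2], [0, 0, 0, 0, 0, 0, 0.3], [0, 0, 0, 0, 0, 0, 0.5], [0, 0, 0, 0, 0, 0, 0.6], [0, 0, 0, 0, 0, 0, 0.6], [0, 0, 0, 0, 0, 0, 0.6]]]}}

```text
time_s: 4.05
ee_pos: [0.4668, -0.2015, 0.0109]
eef_rot: [3.141, 0.0, 1.169]
force: [-1.2, 0.1, 7.3]
grip_width: 0.0325
grip_force: 12.0
```

```bash
python3 w3.py car2; python3 -c "
from h import *
o=ctrl.get_obs();print(o['ee_pos'],o['eef_rot'],o['grip_width'],o['force'])"
```

```text
hoodtop 2611 z 0.0242 circ [ 470.1 -193.4] 24.4 rect [ 469.7 -199.2] [30.5 46. ] 85.6
flange 1858 z 0.0084 circ [ 467.3 -199.8] 25.4 rect [ 468.8 -199.9] [50.1 46.7] 84.3
all 5451 z 0.0219 circ [ 468.5 -196.7] 28.3 rect [ 467.2 -199.6] [50.2 49.8] 20.9
mat 12385 z 0.0034 circ [ 468.6 -198. ] 79.5 rect [ 471.2 -190.5] [145.7 142.5] 14.9
boxany 6496 z 0.0397 circ [ 380.4 -193.2] 68.6 rect [ 386.9 -193.2] [ 93.8 122.1] 70.4
[ 0.46681116 -0.20147546  0.01089809] [3.14095163e+00 5.34968112e-05 1.16872334e+00] 0.03233485411458031 [-0.43249835  0.08118653  6.9477626 ]
```

Scaled: -130 mm / 400 = -0.325, -110 mm / 400 = -0.275.

Request:
{"fn": "arm_command", "kwargs": {"plan": [[[0, 0, -0.05, 0, 0, 0, 0.6], [0, 0, -0.15, 0, 0, 0, 0.6], [0, 0, -0.275, 0, 0, 0, 0.6], [0, 0, -0.325, 0, 0, 0, 0.6], [0, 0, -0.325, 0, 0, 0, 0.6]]]}}

```text
time_s: 4.6
ee_pos: [0.4677, -0.2019, 0.1433]
eef_rot: [3.136, 0.0, 1.169]
force: [0.3, -0.0, -1.2]
grip_width: 0.0326
grip_force: 12.0
```

Run:
```python
from h import *
mv(.5488,-.0234,.135,1.169)
o=ctrl.get_obs();print(o['grip_width'],o['force'])
```

```text
row [196.    4.7   8.3] [ 0.0053  0.0004 -0.0002] | ee [ 0.4677 -0.2019  0.1433] yaw [3.1363e+00 4.0000e-04 1.1688e+00] t 4.6
0.03262674412611201 [ 0.27244187 -0.03085216 -1.24356498]
```

Scaled: 196 mm / 400 = 0.49, 190 mm / 400 = 0.475.

Request:
{"fn": "arm_command", "kwargs": {"plan": [[[0.1125, 0.0125, 0.0125, 0, 0, 0, 0.6], [0.225, 0.0125, 0.0125, 0, 0, 0, 0.6], [0.3375, 0.0125, 0.0125, 0, 0, 0, 0.6], [0.425, 0.0125, 0.0125, 0, 0, 0, 0.6], [0.475, 0.0125, 0.0125, 0, 0, 0, 0.6], [0.49, 0.0125, 0.0125, 0, 0, 0, 0.6], [0.49, 0.0125, 0.0125, 0, 0, 0, 0.6], [0.49, 0.0125, 0.0125, 0, 0, 0, 0.6]]]}}

```text
time_s: 5.4
ee_pos: [0.5474, -0.0238, 0.1348]
eef_rot: [-3.141, 0.0, 1.168]
force: [-0.7, -0.4, -0.0]
grip_width: 0.0324
grip_force: 12.0
```

```bash
cat > w4.py <<'E'
exec(open('look.py').read())
o=ctrl.get_obs();print(o['ee_pos'].round(4),o['eef_rot'].round(4),o['grip_width'],o['force'].round(1))
rep('rim',.549,-.021,.05,.077,.085)
rep('plate',.549,-.021,.075,.018,.028)
rep('flange',.549,-.021,.035,.123,.136)
rep('hood',.549,-.021,.025,.143,.156)
z=W[...,2];m=(np.hypot(W[...,0]-.549,W[...,1]+.021)<.05);print(np.histogram(z[m],bins=np.arange(.07,.17,.002))[0])
E
python3 w4.py held1
```

```text
[ 0.5474 -0.024   0.135 ] [-3.1410e+00  3.0000e-04  1.1677e+00] 0.03210803707524475 [-0.2  0.6 -0.7]
rim 2328 z 0.0807 circ [549.3 -21.7] 35.1 rect [554.4 -11.6] [47.3 69.3] 64.5
plate 2622 z 0.0231 circ [549.4 -21.2] 60.8 rect [549.6 -21.9] [87.8 88.2] 24.8
flange 1945 z 0.1323 circ [547.8 -22. ] 25.3 rect [549.4 -22.2] [50.2 46.5] 84.7
hood 3188 z 0.1478 circ [551.2 -15.9] 24.3 rect [550.6 -21.1] [30.6 46.8] 83.1
[  54   39   31  201  528 1506  118    0    0    0    0    0    0    0
    0    0    0    0    0    0    0    0    0    0    0    0    0    0
   10   43  610 1217   65   69   79  106  153  526 1192  893  429  102
   85   90  101   95  108  115  112]
```

View pics/held1.png

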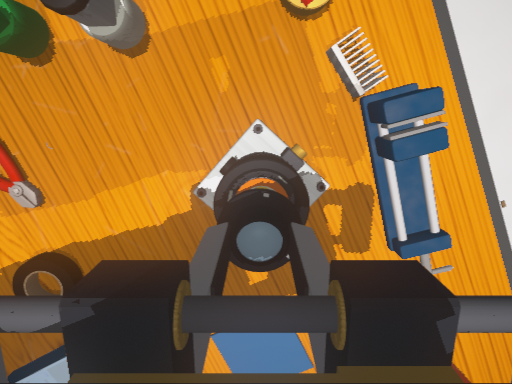

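The picture shows the carrier held level at (262,240), above the mouth at (262,190). It is 1.5 mm short in x, so I correct that and descend.

Scaled: 49 mm / 400 = 0.1225, 48 mm / 400 = 0.12.

Request:
{"fn": "arm_command", "kwargs": {"plan": [[[0.0025, 0.0025, 0.0375, 0, 0, 0, 0.6], [0.0025, 0.0025, 0.075, 0, 0, 0, 0.6], [0.0025, 0.0025, 0.1, 0, 0, 0, 0.6], [0.0025, 0.0025, 0.1125, 0, 0, 0, 0.6], [0.0025, 0.0025, 0.1175, 0, 0, 0, 0.6], [0.0025, 0.0025, 0.12, 0, 0, 0, 0.6], [0.0025, 0.0025, 0.1225, 0, 0, 0, 0.6], [0.0025, 0.0025, 0.1225, 0, 0, 0, 0.6]]]}}

```text
time_s: 6.25
ee_pos: [0.5493, -0.0224, 0.0867]
eef_rot: [3.141, -0.0, 1.169]
force: [-0.7, 0.1, -0.8]
grip_width: 0.0324
grip_force: 12.0
```

```bash
cat > w5.py <<'E'
exec(open('look.py').read())
o=ctrl.get_obs();print(o['ee_pos'].round(4),o['eef_rot'].round(4),o['grip_width'],o['force'].round(1))
rep('rim',.549,-.021,.05,.077,.0815)
rep('plate',.549,-.021,.075,.018,.028)
z=W[...,2];m=(np.hypot(W[...,0]-.549,W[...,1]+.021)<.023);print(np.histogram(z[m],bins=np.arange(.074,.112,.001))[0])
rep('flange',.549,-.021,.035,.0815,.087)
rep('hoodtop',.549,-.021,.02,.096,.104)
E
python3 w5.py in1
```

```text
[ 0.5493 -0.0224  0.0867] [ 3.1412e+00 -1.0000e-04  1.1689e+00] 0.03232306303735297 [ 0.3 -0.3  0.1]
rim 2781 z 0.0807 circ [549.5 -21.9] 35.2 rect [548.4 -20.4] [70.  66.5] 35.6
plate 3598 z 0.0231 circ [549.5 -21.2] 60.8 rect [549.3 -21.5] [88.  87.4] 24.8
[  0   0   0   0   0   0   0   0  20 356 617 168  29  30  31  42  32  47
  50  41  53  71 200 337 517 657 490 315 340  63  34  26  36  18  25  27
  45  26]
flange 2606 z 0.0839 circ [549.7 -21.1] 34.4 rect [548.4 -19.8] [68.1 64.3] 38.8
hoodtop 2857 z 0.0996 circ [549.4 -20.2] 19.6 rect [549.3 -19. ] [30.5 36.7] 61.4
```

Scaled: 1.5 mm / 400 = 0.0038, 1 mm / 400 = 0.0025.

Request:
{"fn": "arm_command", "kwargs": {"plan": [[[0, 0, 0.0025, 0, 0, 0, 0.6], [0, 0, 0.0038, 0, 0, 0, 0.6], [0, 0, 0.0038, 0, 0, 0, 0.6]]]}}

```text
time_s: 6.6
ee_pos: [0.5493, -0.0224, 0.085]
eef_rot: [3.141, -0.0, 1.169]
force: [0.7, -0.4, 0.7]
grip_width: 0.0329
grip_force: 12.0
```

Scaled: -100 mm / 400 = -0.25, -80 mm / 400 = -0.2.

Request:
{"fn": "arm_command", "kwargs": {"plan": [[[0, 0, 0, 0, 0, 0, 0.15], [0, 0, 0, 0, 0, 0, 0], [0, 0, 0, 0, 0, 0, -0.1], [0, 0, 0, 0, 0, 0, -0.1], [0, 0, 0, 0, 0, 0, -0.1], [0, 0, -0.075, 0, 0, 0, -0.3], [0, 0, -0.2, 0, 0, 0, -1], [0, 0, -0.25, 0, 0, 0, -1], [0, 0, -0.25, 0, 0, 0, -1]]]}}

```text
time_s: 7.5
ee_pos: [0.5504, -0.0225, 0.1882]
eef_rot: [3.136, -0.002, 1.169]
force: [1.0, -0.7, -0.5]
grip_width: 0.0807
grip_force: 0.0
```

```bash
cat > w6.py <<'E'
exec(open('look.py').read())
rep('rim',.549,-.021,.05,.077,.0815)
rep('plate',.549,-.021,.075,.018,.028)
rep('flange',.549,-.021,.026,.0815,.087)
rep('hoodtop',.549,-.021,.02,.096,.104)
z=W[...,2];m=(np.hypot(W[...,0]-.549,W[...,1]+.021)<.025)&(z>.08)&(z<.087);P=W[m]
A=np.c_[P[:,:2]-[.549,-.0215],np.ones(len(P))];print('plane',np.linalg.lstsq(A,P[:,2],rcond=None)[0].round(4))
mv(.494,.155,.16,1.196+.6108)
mv(.494,.155,.16,np.radians(68.5))
E
python3 w6.py set1
```

```text
rim 1783 z 0.0806 circ [549.4 -21.9] 35.1 rect [549.6 -21.8] [69.7 69. ] 67.1
plate 1973 z 0.0231 circ [549.9 -21.6] 61.0 rect [549.5 -21.9] [87.8 88.1] 24.8
flange 1266 z 0.0832 circ [549.7 -20.9] 25.1 rect [549.9 -20.7] [49.4 49.2] 68.5
hoodtop 1082 z 0.0986 circ [549.8 -20.6] 16.3 rect [549.7 -20.6] [31.3 32. ] 89.9
plane [0.0011 0.0009 0.0832]
row [ 141.5 -120.6   25.7] [ 0.0023  0.     -0.638 ] | ee [ 0.5496 -0.0224  0.1858] yaw [ 3.1395e+00 -7.0000e-04  1.1688e+00] t 7.55
row [ 141.5 -120.6   25.7] [ 0.0021 -0.0007 -0.0268] | ee [ 0.5496 -0.0224  0.1858] yaw [ 3.1395e+00 -7.0000e-04  1.1688e+00] t 7.55
```

The carrier is set level (flange 1 mm off centre, top at 83.2 mm). Now the pusher.

Scaled: 141 mm / 400 = 0.3525, -121 mm / 400 = -0.3025, -0.027 rad / 1.5708 = -0.0172.

Request:
{"fn": "arm_command", "kwargs": {"plan": [[[0.1, -0.0875, 0.0375, 0, 0, -0.0172, -0.5], [0.2, -0.175, 0.065, 0, 0, -0.0172, -0.2], [0.275, -0.2375, 0.065, 0, 0, -0.0172, -0.2], [0.3525, -0.3025, 0.065, 0, 0, -0.0172, -0.2], [0.3525, -0.3025, 0.065, 0, 0, -0.0172, -0.2], [0.3525, -0.3025, 0.065, 0, 0, -0.0172, -0.2]]]}}

```text
time_s: 8.15
ee_pos: [0.4923, 0.155, 0.1576]
eef_rot: [-3.14, 0.001, 1.198]
force: [-0.1, 0.7, -0.1]
grip_width: 0.0564
grip_force: 0.0
```

```bash
cat > w7.py <<'E'
exec(open('look.py').read())
rep('head',.493,.154,.03,.088,.1)
rep('foot',.493,.154,.04,.034,.043)
rep('green',.415,.18,.03,.088,.1)
mv(.494,.155,.045,1.196)
o=ctrl.get_obs();print(o['grip_width'])
E
python3 w7.py pusher2
```

```text
head 1421 z 0.0954 circ [494.3 154.7] 16.4 rect [494.7 154.8] [32.1 31.9] 68.9
foot 541 z 0.0398 circ [494.5 154.5] 20.7 rect [496.3 160.4] [28.8 40.5] 69.6
green 1442 z 0.0955 circ [415.4 180.7] 16.3 rect [415.8 180.8] [31.6 31.7] 21.3
row [  1.3   1.  112.9] [-0.0012  0.0011  0.    ] | ee [0.4928 0.1543 0.1579] yaw [-3.1404e+00  1.1000e-03  1.1960e+00] t 8.2
0.056499153855291404
```

Request:
{"fn": "arm_command", "kwargs": {"plan": [[[0.0025, 0.0025, 0.075, 0, 0, 0, -0.2], [0.0025, 0.0025, 0.175, 0, 0, 0, -0.2], [0.0025, 0.0025, 0.25, 0, 0, 0, -0.2], [0.0025, 0.0025, 0.28, 0, 0, 0, -0.2], [0.0025, 0.0025, 0.28, 0, 0, 0, -0.2], [0.0025, 0.0025, 0.28, 0, 0, 0, 0.2], [0.0025, 0.0025, 0.28, 0, 0, 0, 0.4], [0.0025, 0.0025, 0.28, 0, 0, 0, 0.7], [0.0025, 0.0025, 0.28, 0, 0, 0, 0.8], [0.0025, 0.0025, 0.28, 0, 0, 0, 0.8], [0.0025, 0.0025, 0.28, 0, 0, 0, 0.8], [0.0025, 0.0025, 0.28, 0, 0, 0, 0.8]]], "squeeze": 45}}

```text
time_s: 9.4
ee_pos: [0.495, 0.1554, 0.0479]
eef_rot: [3.14, -0.001, 1.196]
force: [1.2, -0.3, 6.4]
grip_width: 0.031
grip_force: 45.0
```

Run:
```python
from h import *
p,d=cams.camera('wrist');q,_=cams.camera('scene')
o=ctrl.get_obs();print(o['ee_pos'],o['eef_rot'],o['grip_width'],o['grip_force'],o['force'],o['moment'])
cv2.imwrite('pics/g1.png',cv2.hconcat([cv2.resize(p[130:330,130:380],(400,320)),cv2.resize(q[120:232,170:310],(400,320),interpolation=cv2.INTER_CUBIC)]))
```

```text
[0.49501833 0.15540072 0.04790672] [ 3.13988113e+00 -1.05408785e-03  1.19585952e+00] 0.03107489974468627 45.00147923827171 [-0.53920853 -0.55788728  6.19325107] [-0.20746344  0.02266541 -0.03345834]
```

View pics/g1.png

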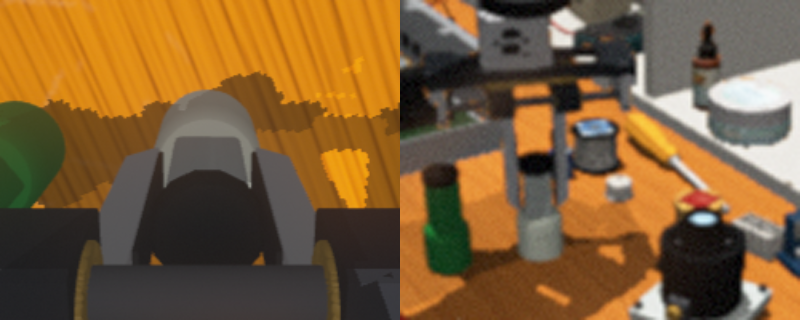

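The left view shows the jaws flanking the black head at (210,220), with gaps beside the shank. The 31 mm opening isn't the 24 mm shank. I'll check the geometry from depth.

Run:
```python
from h import *
o=ctrl.get_obs();i=cams.camera_info('wrist');p,d=cams.camera('wrist');W=pts('wrist',d,i)
R=Ro.from_euler('xyz',o['eef_rot']);L=R.inv().apply((W-o['ee_pos']).reshape(-1,3)).reshape(W.shape)*1000
for v in range(150,306,8):
    print(v,[f"{u}:({L[v,u,0]:.0f},{L[v,u,1]:.0f},{L[v,u,2]:.0f})" for u in range(192,330,8)])
```

```text
150 ['192:(44,-46,47)', '200:(44,-40,46)', '208:(44,-35,48)', '216:(44,-30,48)', '224:(44,-24,48)', '232:(44,-19,48)', '240:(44,-13,48)', '248:(44,-8,47)', '256:(44,-3,47)', '264:(44,3,47)', '272:(44,8,47)', '280:(44,14,48)', '288:(44,19,46)', '296:(44,24,48)', '304:(44,30,48)', '312:(44,35,47)', '320:(44,40,47)', '328:(44,46,49)']
158 ['192:(39,-46,48)', '200:(39,-41,47)', '208:(39,-35,47)', '216:(39,-30,46)', '224:(38,-24,48)', '232:(39,-19,48)', '240:(39,-14,47)', '248:(39,-8,48)', '256:(39,-3,46)', '264:(39,3,47)', '272:(39,8,47)', '280:(39,14,47)', '288:(38,19,48)', '296:(38,25,48)', '304:(39,30,47)', '312:(39,35,47)', '320:(38,41,48)', '328:(38,46,48)']
166 ['192:(33,-46,47)', '200:(33,-41,48)', '208:(33,-35,47)', '216:(33,-30,47)', '224:(33,-25,48)', '232:(33,-19,47)', '240:(33,-14,48)', '248:(33,-8,48)', '256:(33,-3,46)', '264:(33,3,48)', '272:(33,8,48)', '280:(33,14,48)', '288:(33,19,47)', '296:(33,25,48)', '304:(33,30,48)', '312:(33,36,48)', '320:(33,41,49)', '328:(33,46,47)']
174 ['192:(28,-47,47)', '200:(28,-41,47)', '208:(28,-36,47)', '216:(28,-30,47)', '224:(28,-25,46)'
[... 4958 characters left out ...]
26,-16,-108)', '200:(10,-20,-79)', '208:(9,-18,-78)', '216:(5,-16,-71)', '224:(-64,-27,48)', '232:(-9,-12,-47)', '240:(-8,-9,-48)', '248:(-9,-5,-47)', '256:(-9,-2,-48)', '264:(-9,2,-48)', '272:(-8,5,-49)', '280:(-9,9,-47)', '288:(-9,12,-46)', '296:(-6,15,-52)', '304:(5,16,-71)', '312:(10,17,-79)', '320:(9,20,-78)', '328:(27,16,-109)']
302 ['192:(28,-15,-113)', '200:(27,-14,-112)', '208:(27,-12,-113)', '216:(28,-10,-114)', '224:(28,-8,-114)', '232:(28,-6,-114)', '240:(27,-5,-113)', '248:(28,-3,-113)', '256:(27,-1,-113)', '264:(27,1,-113)', '272:(28,2,-114)', '280:(28,4,-113)', '288:(27,6,-112)', '296:(27,8,-112)', '304:(27,10,-113)', '312:(27,11,-112)', '320:(27,13,-113)', '328:(28,15,-113)']
```

Depth shows finger faces at ±16 mm over their whole length, so the jaws hold the 33 mm head. The pusher is upright, the grip is firm at 45 N, and the underside is 48 mm below the TCP. That works as a straight-down grip. I'll squeeze harder, lift, and check for slip and tilt.

Scaled: -115 mm / 400 = -0.2875, -80 mm / 400 = -0.2.

Request:
{"fn": "arm_command", "kwargs": {"plan": [[[0, 0, 0, 0, 0, 0, 0.8], [0, 0, 0, 0, 0, 0, 0.8], [0, 0, -0.025, 0, 0, 0, 0.8], [0, 0, -0.1, 0, 0, 0, 0.8], [0, 0, -0.2, 0, 0, 0, 0.8], [0, 0, -0.2875, 0, 0, 0, 0.8], [0, 0, -0.2875, 0, 0, 0, 0.8]]], "squeeze": 60}}

```text
time_s: 10.25
ee_pos: [0.4959, 0.1558, 0.167]
eef_rot: [3.135, -0.004, 1.196]
force: [0.2, -0.0, -2.1]
grip_width: 0.0309
grip_force: 60.0
```

```bash
cat > held.py <<'E'
from h import *
import sys
o=ctrl.get_obs();i=cams.camera_info('wrist');p,d=cams.camera('wrist');W=pts('wrist',d,i)
np.savez(sys.argv[1]+'.npz',p=p,W=W)
R=Ro.from_euler('xyz',o['eef_rot']);L=R.inv().apply((W-o['ee_pos']).reshape(-1,3)).reshape(W.shape)*1000
print(o['ee_pos'].round(4),o['eef_rot'].round(4),'w',round(o['grip_width'],4),round(o['grip_force'],1),'F',o['force'].round(1))
v,u=np.mgrid[0:384,0:512]
def sel(lo,hi,xlo=5): 
    m=(np.hypot(L[...,0],L[...,1])<26)&(L[...,2]>lo)&(L[...,2]<hi)&(L[...,0]>xlo);return L[m]
t=sel(4,12);t=t[abs(t[:,1])<11]
A=np.c_[t[:,:2],np.ones(len(t))];print('foottop plane',np.linalg.lstsq(A,t[:,2],rcond=None)[0].round(3),len(t),'med',np.median(t[:,2]).round(1))
f=sel(13,46)   # foot side wall: circle fit with radius 20.5, axis tilt
from scipy.optimize import least_squares
def e(q): return np.hypot(f[:,0]-q[0]-q[2]*(f[:,2]-30),f[:,1]-q[1]-q[3]*(f[:,2]-30))-20.5
s=least_squares(e,[0,0,0,0],loss='soft_l1',f_scale=.5);print('foot axis tool-xy at z30, slopes',s.x.round(3),len(f),'rms',np.sqrt(np.mean(s.fun**2)).round(2))
c=R.apply([s.x[0]/1000,s.x[1]/1000,.03])+o['ee_pos'];c48=R.apply([(s.x[0]+18*s.x[2])/1000,(s.x[1]+18*s.x[3])/1000,.048])+o['ee_pos'];print('foot world',c.round(4),'underside',c48.round(4))
h=sel(-52,-44,-20);cc,r=cv2.minEnclosingCircle(h[abs(h[:,1])<18][:,:2].astype(np.float32));print('head',np.round(cc,1),round(r,1),np.median(h[:,2]).round(1))
E
python3 held.py hp1
```

```text
[0.4959 0.1558 0.167 ] [ 3.1355 -0.0043  1.196 ] w 0.0309 60.0 F [ 0.2 -0.  -2.1]
foottop plane [0.427 0.01  1.85 ] 606 med 7.9
foot axis tool-xy at z30, slopes [-0.756 -0.26  -0.001  0.001] 620 rms 0.12
foot world [0.4956 0.1552 0.137 ] underside [0.4958 0.1552 0.119 ]
head [ 2.4 -0.1] 19.2 -47.5
```

Scaled: -144 mm / 400 = -0.36, -130 mm / 400 = -0.325.

Request:
{"fn": "arm_command", "kwargs": {"plan": [[[-0.075, 0.06, -0.02, 0, 0, 0, 0.8], [-0.1625, 0.13, -0.02, 0, 0, 0, 0.8], [-0.25, 0.2, -0.02, 0, 0, 0, 0.8], [-0.325, 0.26, -0.01, 0, 0, 0, 0.8], [-0.36, 0.2875, 0, 0, 0, 0, 0.8], [-0.36, 0.2875, 0, 0, 0, 0, 0.8], [-0.36, 0.2875, 0, 0, 0, 0, 0.8], [-0.36, 0.2875, 0, 0, 0, 0, 0.8]]]}}

```text
time_s: 11.1
ee_pos: [0.5482, -0.0198, 0.1616]
eef_rot: [-3.141, 0.0, 1.197]
force: [0.2, 0.1, -1.4]
grip_width: 0.0307
grip_force: 60.0
```

```bash
python3 held.py hp2
python3 - <<'E'
from h import *
W=np.load('hp2.npz')['W'];z=W[...,2]
for k,r,lo,hi in [('rim',.05,.077,.0815),('plate',.075,.018,.028),('flange',.026,.0815,.087)]:
    P=W[(np.hypot(W[...,0]-.5495,W[...,1]+.0215)<r)&(z>lo)&(z<hi)]
    if len(P)<9: print(k,len(P)); continue
    c,R=cv2.minEnclosingCircle(P[:,:2].astype(np.float32)*1000);print(k,len(P),np.median(P[:,2]),np.round(c,1),R,cv2.minAreaRect((P[:,:2]*1000).astype(np.float32)))
E
```

```text
[ 0.5482 -0.0198  0.1616] [-3.1408e+00  1.0000e-04  1.1968e+00] w 0.0307 60.0 F [ 0.2  0.1 -1.4]
foottop plane [0.433 0.005 1.713] 602 med 7.8
foot axis tool-xy at z30, slopes [-0.801 -0.264 -0.002  0.001] 610 rms 0.13
foot world [ 0.5476 -0.0204  0.1316] underside [ 0.5476 -0.0205  0.1136]
head [ 2.3 -0. ] 19.2 -47.6
rim 1479 0.08062720282373781 [549.4 -21.7] 35.04371643066406 ((552.599853515625, -13.643817901611328), (52.30840301513672, 69.46717834472656), 67.6680908203125)
plate 2260 0.023116259762905045 [550.  -20.4] 60.43307113647461 ((549.3638305664062, -21.757720947265625), (87.96263122558594, 87.8306884765625), 24.928573608398438)
flange 882 0.08316494530651303 [549.8 -20.7] 25.017322540283203 ((554.57421875, -12.13248062133789), (30.413211822509766, 49.79767608642578), 60.89339065551758)
```

Scaled: 27 mm / 400 = 0.0675, 2.2 mm / 400 = 0.0055.

Request:
{"fn": "arm_command", "kwargs": {"plan": [[[0.0008, 0.0055, 0, 0, 0, 0, 0.8], [0.0008, 0.0055, 0.0125, 0, 0, 0, 0.8], [0.0008, 0.0055, 0.025, 0, 0, 0, 0.8], [0.0008, 0.0055, 0.0325, 0, 0, 0, 0.8], [0.0008, 0.0055, 0.04, 0, 0, 0, 0.8], [0.0008, 0.0055, 0.0475, 0, 0, 0, 0.8], [0.0008, 0.0055, 0.055, 0, 0, 0, 0.8], [0.0008, 0.0055, 0.06, 0, 0, 0, 0.8], [0.0008, 0.0055, 0.065, 0, 0, 0, 0.8], [0.0008, 0.0055, 0.0675, 0, 0, 0, 0.8]]]}}

```text
time_s: 12.15
ee_pos: [0.5507, -0.0213, 0.1348]
eef_rot: [-3.141, 0.0, 1.196]
force: [-0.4, 0.2, -2.3]
grip_width: 0.0307
grip_force: 60.0
```

```bash
python3 held.py hp3
```

```text
[ 0.5507 -0.0213  0.1348] [-3.1415e+00  1.0000e-04  1.1958e+00] w 0.0307 60.0 F [-0.4  0.2 -2.3]
foottop plane [ 0.439 -0.003  1.663] 599 med 7.8
foot axis tool-xy at z30, slopes [-0.844 -0.27  -0.001  0.002] 620 rms 0.13
foot world [ 0.5501 -0.022   0.1048] underside [ 0.5502 -0.0221  0.0868]
head [ 2.3 -0.1] 19.1 -47.6
```

Scaled: 5 mm / 400 = 0.0125, 4 mm / 400 = 0.01.

Request:
{"fn": "arm_command", "kwargs": {"plan": [[[0, 0, 0.0025, 0, 0, 0, 0.8], [0, 0, 0.005, 0, 0, 0, 0.8], [0, 0, 0.0075, 0, 0, 0, 0.8], [0, 0, 0.01, 0, 0, 0, 0.8], [0, 0, 0.0125, 0, 0, 0, 0.8], [0, 0, 0.0125, 0, 0, 0, 0.8]]]}}

```text
time_s: 12.8
ee_pos: [0.5507, -0.0214, 0.1299]
eef_rot: [-3.142, 0.0, 1.196]
force: [-0.1, 0.4, -1.2]
grip_width: 0.0307
grip_force: 60.0
```

Scaled: 3 mm / 400 = 0.0075, 2 mm / 400 = 0.005.

Request:
{"fn": "arm_command", "kwargs": {"plan": [[[0, 0, 0.0025, 0, 0, 0, 0.8], [0, 0, 0.005, 0, 0, 0, 0.8], [0, 0, 0.0075, 0, 0, 0, 0.8], [0, 0, 0.0075, 0, 0, 0, 0.8]]]}}

```text
time_s: 13.2
ee_pos: [0.5508, -0.0214, 0.1269]
eef_rot: [3.142, -0.0, 1.196]
force: [-0.4, 0.2, 0.2]
grip_width: 0.0307
grip_force: 60.0
```

Scaled: 2 mm / 400 = 0.005, 1 mm / 400 = 0.0025.

Request:
{"fn": "arm_command", "kwargs": {"plan": [[[0, 0, 0.0025, 0, 0, 0, 0.8], [0, 0, 0.005, 0, 0, 0, 0.8], [0, 0, 0.005, 0, 0, 0, 0.8]]]}}

```text
time_s: 13.5
ee_pos: [0.5508, -0.0214, 0.1249]
eef_rot: [3.141, -0.0, 1.196]
force: [-0.2, -0.9, 1.1]
grip_width: 0.0306
grip_force: 60.0
```

Scaled: 1 mm / 400 = 0.0025, 0.5 mm / 400 = 0.0013.

Request:
{"fn": "arm_command", "kwargs": {"plan": [[[0, 0, 0.0013, 0, 0, 0, 0.8], [0, 0, 0.0025, 0, 0, 0, 0.8], [0, 0, 0.0025, 0, 0, 0, 0.8]]]}}

```text
time_s: 13.8
ee_pos: [0.5508, -0.0214, 0.124]
eef_rot: [3.141, 0.0, 1.196]
force: [-0.8, -0.7, 2.7]
grip_width: 0.0312
grip_force: 60.0
```

Scaled: 1 mm / 400 = 0.0025, 0.5 mm / 400 = 0.0013.

Request:
{"fn": "arm_command", "kwargs": {"plan": [[[0, 0, 0.0013, 0, 0, 0, 0.8], [0, 0, 0.0025, 0, 0, 0, 0.8], [0, 0, 0.0025, 0, 0, 0, 0.8]]]}}

```text
time_s: 14.1
ee_pos: [0.5508, -0.0213, 0.123]
eef_rot: [3.141, -0.0, 1.196]
force: [-0.0, -0.6, 3.2]
grip_width: 0.0308
grip_force: 60.0
```

Request:
{"fn": "arm_command", "kwargs": {"plan": [[[0, 0, 0.0013, 0, 0, 0, 0.8], [0, 0, 0.0025, 0, 0, 0, 0.8], [0, 0, 0.0025, 0, 0, 0, 0.8]]]}}

```text
time_s: 14.4
ee_pos: [0.5508, -0.0214, 0.122]
eef_rot: [3.141, -0.0, 1.196]
force: [0.4, -1.3, 3.4]
grip_width: 0.0308
grip_force: 60.0
```

Scaled: 1 mm / 400 = 0.0025, 0.5 mm / 400 = 0.0013.

Request:
{"fn": "arm_command", "kwargs": {"plan": [[[0, 0, 0.0013, 0, 0, 0, 0.8], [0, 0, 0.0025, 0, 0, 0, 0.8], [0, 0, 0.0025, 0, 0, 0, 0.8]]]}}

```text
time_s: 14.7
ee_pos: [0.5508, -0.0214, 0.1211]
eef_rot: [3.141, -0.0, 1.196]
force: [-1.0, -0.3, 5.2]
grip_width: 0.031
grip_force: 60.0
```

Spring behaviour so far (about 12.5 mm deep). I'll carry on in half-millimetre steps.

Scaled: 0.5 mm / 400 = 0.0013.

Request:
{"fn": "arm_command", "kwargs": {"plan": [[[0, 0, 0.0013, 0, 0, 0, 0.8], [0, 0, 0.0013, 0, 0, 0, 0.8]]]}}

```text
time_s: 14.9
ee_pos: [0.5508, -0.0214, 0.1206]
eef_rot: [3.141, -0.0, 1.196]
force: [-0.2, -0.6, 5.6]
grip_width: 0.0308
grip_force: 60.0
```

Request:
{"fn": "arm_command", "kwargs": {"plan": [[[0, 0, 0.0013, 0, 0, 0, 0.8], [0, 0, 0.0013, 0, 0, 0, 0.8]]]}}

```text
time_s: 15.1
ee_pos: [0.5509, -0.0214, 0.1203]
eef_rot: [3.141, -0.0, 1.196]
force: [-1.3, 0.0, 6.9]
grip_width: 0.0311
grip_force: 60.0
```

Scaled: 0.5 mm / 400 = 0.0013.

Request:
{"fn": "arm_command", "kwargs": {"plan": [[[0, 0, 0.0013, 0, 0, 0, 0.8], [0, 0, 0.0013, 0, 0, 0, 0.8]]]}}

```text
time_s: 15.3
ee_pos: [0.5509, -0.0214, 0.12]
eef_rot: [3.141, -0.0, 1.196]
force: [-1.4, -1.0, 7.9]
grip_width: 0.0306
grip_force: 60.0
```

Scaled: 0.5 mm / 400 = 0.0013.

Request:
{"fn": "arm_command", "kwargs": {"plan": [[[0, 0, 0.0013, 0, 0, 0, 0.8], [0, 0, 0.0013, 0, 0, 0, 0.8]]]}}

```text
time_s: 15.5
ee_pos: [0.5508, -0.0214, 0.1191]
eef_rot: [3.141, -0.0, 1.196]
force: [-0.4, -0.6, 4.3]
grip_width: 0.0306
grip_force: 60.0
```

Force peaked at about 10 N and then dropped, so it has snapped. I'll feel for the stop gently.

Scaled: 0.3 mm / 400 = 0.0008.

Request:
{"fn": "arm_command", "kwargs": {"plan": [[[0, 0, 0.0008, 0, 0, 0, 0.8], [0, 0, 0.0008, 0, 0, 0, 0.8]]]}}

```text
time_s: 15.7
ee_pos: [0.5508, -0.0213, 0.1187]
eef_rot: [3.141, -0.0, 1.196]
force: [-0.3, -0.1, 3.7]
grip_width: 0.0304
grip_force: 60.0
```

Scaled: 0.3 mm / 400 = 0.0008.

Request:
{"fn": "arm_command", "kwargs": {"plan": [[[0, 0, 0.0008, 0, 0, 0, 0.8], [0, 0, 0.0008, 0, 0, 0, 0.8]]]}}

```text
time_s: 15.9
ee_pos: [0.5508, -0.0214, 0.1184]
eef_rot: [3.141, -0.0, 1.196]
force: [-0.3, -0.4, 3.7]
grip_width: 0.0308
grip_force: 60.0
```

Scaled: 0.3 mm / 400 = 0.0008.

Request:
{"fn": "arm_command", "kwargs": {"plan": [[[0, 0, 0.0008, 0, 0, 0, 0.8], [0, 0, 0.0008, 0, 0, 0, 0.8]]]}}

```text
time_s: 16.1
ee_pos: [0.5508, -0.0214, 0.1181]
eef_rot: [3.141, -0.0, 1.196]
force: [-0.4, 0.6, 5.2]
grip_width: 0.0309
grip_force: 60.0
```

Scaled: 0.4 mm / 400 = 0.001.

Request:
{"fn": "arm_command", "kwargs": {"plan": [[[0, 0, 0.001, 0, 0, 0, 0.8], [0, 0, 0.001, 0, 0, 0, 0.8]]]}}

```text
time_s: 16.3
ee_pos: [0.5508, -0.0213, 0.1177]
eef_rot: [3.141, -0.0, 1.196]
force: [-0.0, -0.3, 5.3]
grip_width: 0.0305
grip_force: 60.0
```

Request:
{"fn": "arm_command", "kwargs": {"plan": [[[0, 0, 0.001, 0, 0, 0, 0.8], [0, 0, 0.001, 0, 0, 0, 0.8]]]}}

```text
time_s: 16.5
ee_pos: [0.5508, -0.0214, 0.1173]
eef_rot: [3.141, -0.0, 1.196]
force: [-0.9, -0.8, 6.3]
grip_width: 0.0312
grip_force: 60.0
```

Scaled: 0.4 mm / 400 = 0.001.

Request:
{"fn": "arm_command", "kwargs": {"plan": [[[0, 0, 0.001, 0, 0, 0, 0.8], [0, 0, 0.001, 0, 0, 0, 0.8]]]}}

```text
time_s: 16.7
ee_pos: [0.5508, -0.0214, 0.1169]
eef_rot: [3.141, -0.0, 1.196]
force: [-0.4, 0.1, 5.6]
grip_width: 0.0311
grip_force: 60.0
```

Scaled: 0.4 mm / 400 = 0.001.

Request:
{"fn": "arm_command", "kwargs": {"plan": [[[0, 0, 0.001, 0, 0, 0, 0.8], [0, 0, 0.001, 0, 0, 0, 0.8]]]}}

```text
time_s: 16.9
ee_pos: [0.5508, -0.0214, 0.1166]
eef_rot: [3.141, -0.0, 1.196]
force: [-0.0, -0.5, 5.3]
grip_width: 0.031
grip_force: 60.0
```

Scaled: 0.4 mm / 400 = 0.001.

Request:
{"fn": "arm_command", "kwargs": {"plan": [[[0, 0, 0.001, 0, 0, 0, 0.8], [0, 0, 0.001, 0, 0, 0, 0.8]]]}}

```text
time_s: 17.1
ee_pos: [0.5509, -0.0214, 0.1162]
eef_rot: [3.141, -0.0, 1.196]
force: [-1.2, -0.2, 5.5]
grip_width: 0.0304
grip_force: 60.0
```

Request:
{"fn": "arm_command", "kwargs": {"plan": [[[0, 0, 0.001, 0, 0, 0, 0.8], [0, 0, 0.001, 0, 0, 0, 0.8]]]}}

```text
time_s: 17.3
ee_pos: [0.5509, -0.0214, 0.1158]
eef_rot: [3.141, -0.0, 1.196]
force: [1.0, -0.3, 6.3]
grip_width: 0.0308
grip_force: 60.0
```

Request:
{"fn": "arm_command", "kwargs": {"plan": [[[0, 0, 0.001, 0, 0, 0, 0.8], [0, 0, 0.001, 0, 0, 0, 0.8]]]}}

```text
time_s: 17.5
ee_pos: [0.5508, -0.0214, 0.1154]
eef_rot: [3.141, -0.0, 1.196]
force: [-0.6, -0.9, 5.4]
grip_width: 0.0308
grip_force: 60.0
```

Depth is about 18.5 mm and the stop hasn't come yet. Keep going.

Scaled: 0.3 mm / 400 = 0.0008.

Request:
{"fn": "arm_command", "kwargs": {"plan": [[[0, 0, 0.0008, 0, 0, 0, 0.8], [0, 0, 0.0008, 0, 0, 0, 0.8]]]}}

```text
time_s: 17.7
ee_pos: [0.5508, -0.0214, 0.1151]
eef_rot: [3.141, -0.0, 1.196]
force: [-0.3, -0.9, 5.5]
grip_width: 0.0306
grip_force: 60.0
```

Scaled: 0.3 mm / 400 = 0.0008.

Request:
{"fn": "arm_command", "kwargs": {"plan": [[[0, 0, 0.0008, 0, 0, 0, 0.8], [0, 0, 0.0008, 0, 0, 0, 0.8]]]}}

```text
time_s: 17.9
ee_pos: [0.5509, -0.0214, 0.1149]
eef_rot: [3.141, -0.0, 1.196]
force: [-1.2, -0.9, 6.5]
grip_width: 0.031
grip_force: 60.0
```

Request:
{"fn": "arm_command", "kwargs": {"plan": [[[0, 0, 0.0008, 0, 0, 0, 0.8], [0, 0, 0.0008, 0, 0, 0, 0.8]]]}}

```text
time_s: 18.1
ee_pos: [0.5509, -0.0214, 0.1146]
eef_rot: [3.141, -0.0, 1.196]
force: [-0.4, 0.8, 5.7]
grip_width: 0.0305
grip_force: 60.0
```

```bash
python3 held.py hp4
```

```text
[ 0.5509 -0.0214  0.1146] [ 3.1412e+00 -1.0000e-04  1.1958e+00] w 0.0305 60.0 F [-0.4  0.8  5.7]
foottop plane [0.429 0.009 1.738] 601 med 7.8
foot axis tool-xy at z30, slopes [-0.722 -0.083  0.008  0.02 ] 742 rms 2.19
foot world [ 0.5505 -0.022   0.0846] underside [ 0.5509 -0.022   0.0666]
head [ 2.3 -0.1] 19.2 -47.6
```

Scaled: 0.3 mm / 400 = 0.0008.

Request:
{"fn": "arm_command", "kwargs": {"plan": [[[0, 0, 0.0008, 0, 0, 0, 0.8], [0, 0, 0.0008, 0, 0, 0, 0.8]]]}}

```text
time_s: 18.35
ee_pos: [0.5507, -0.0213, 0.114]
eef_rot: [3.142, -0.0, 1.196]
force: [0.7, -0.6, 2.5]
grip_width: 0.031
grip_force: 60.0
```

Request:
{"fn": "arm_command", "kwargs": {"plan": [[[0, 0, 0.0008, 0, 0, 0, 0.8], [0, 0, 0.0008, 0, 0, 0, 0.8]]]}}

```text
time_s: 18.55
ee_pos: [0.5508, -0.0214, 0.1139]
eef_rot: [3.141, -0.0, 1.196]
force: [-0.7, -0.5, 6.2]
grip_width: 0.0306
grip_force: 60.0
```

Scaled: 0.3 mm / 400 = 0.0008.

Request:
{"fn": "arm_command", "kwargs": {"plan": [[[0, 0, 0.0008, 0, 0, 0, 0.8], [0, 0, 0.0008, 0, 0, 0, 0.8]]]}}

```text
time_s: 18.75
ee_pos: [0.5508, -0.0213, 0.1136]
eef_rot: [3.141, -0.0, 1.196]
force: [-0.9, -0.5, 6.0]
grip_width: 0.0306
grip_force: 60.0
```

Scaled: 0.3 mm / 400 = 0.0008.

Request:
{"fn": "arm_command", "kwargs": {"plan": [[[0, 0, 0.0008, 0, 0, 0, 0.8], [0, 0, 0.0008, 0, 0, 0, 0.8]]]}}

```text
time_s: 18.95
ee_pos: [0.5509, -0.0214, 0.1134]
eef_rot: [3.141, -0.0, 1.196]
force: [0.2, -0.1, 6.1]
grip_width: 0.0311
grip_force: 60.0
```

A dip at TCP z≈0.114 looks like the real snap. The stop should follow within 0.8 mm.

Scaled: 0.3 mm / 400 = 0.0008.

Request:
{"fn": "arm_command", "kwargs": {"plan": [[[0, 0, 0.0008, 0, 0, 0, 0.8], [0, 0, 0.0008, 0, 0, 0, 0.8]]]}}

```text
time_s: 19.15
ee_pos: [0.5509, -0.0213, 0.1131]
eef_rot: [3.141, -0.0, 1.196]
force: [-0.9, 0.1, 7.0]
grip_width: 0.0311
grip_force: 60.0
```

Scaled: 0.3 mm / 400 = 0.0008.

Request:
{"fn": "arm_command", "kwargs": {"plan": [[[0, 0, 0.0008, 0, 0, 0, 0.8], [0, 0, 0.0008, 0, 0, 0, 0.8]]]}}

```text
time_s: 19.35
ee_pos: [0.551, -0.0214, 0.1131]
eef_rot: [3.141, -0.0, 1.196]
force: [-2.3, -0.6, 9.3]
grip_width: 0.0303
grip_force: 60.0
```

Scaled: 0.3 mm / 400 = 0.0008.

Request:
{"fn": "arm_command", "kwargs": {"plan": [[[0, 0, 0.0008, 0, 0, 0, 0.8], [0, 0, 0.0008, 0, 0, 0, 0.8]]]}}

```text
time_s: 19.55
ee_pos: [0.5511, -0.0214, 0.1131]
eef_rot: [3.141, -0.0, 1.196]
force: [-2.4, 0.0, 11.5]
grip_width: 0.0306
grip_force: 60.0
```

The rigid stop is at 0.1131, at about 13 N. Now I'll lift off.

Request:
{"fn": "arm_command", "kwargs": {"plan": [[[0, 0, 0.0005, 0, 0, 0, 0.8], [0, 0, -0.005, 0, 0, 0, 0.8], [0, 0, -0.015, 0, 0, 0, 0.8], [0, 0, -0.03, 0, 0, 0, 0.8], [0, 0, -0.05, 0, 0, 0, 0.8], [0, 0, -0.075, 0, 0, 0, 0.8], [0, 0, -0.1125, 0, 0, 0, 0.8], [0, 0, -0.175, 0, 0, 0, 0.8], [0, 0, -0.175, 0, 0, 0, 0.8]]]}}

```text
time_s: 20.45
ee_pos: [0.552, -0.0215, 0.1858]
eef_rot: [3.136, -0.001, 1.196]
force: [0.7, 0.0, -1.1]
grip_width: 0.0307
grip_force: 60.0
```

```bash
python3 held.py hp5
python3 - <<'E'
from h import *
p,d=cams.camera('top');W=pts('top',d);W2=np.load('hp5.npz')['W']
for n,w in (('wrist',W2),('top',W)):
    z=w[...,2];P=w[(np.hypot(w[...,0]-.5495,w[...,1]+.0215)<.03)&(z<.082)&(z>.045)]
    print(n,np.histogram(P[:,2],bins=np.arange(.045,.084,.002))[0])
    P=w[(np.hypot(w[...,0]-.5495,w[...,1]+.0215)<.02)&(z<.09)&(z>.076)];print(P.mean(0) if len(P) else 0,len(P))
mv(.494,.155,.16,1.196)
mv(.50,.13,.0505,1.196)
E
```

```text
[ 0.552  -0.0215  0.1858] [ 3.1363e+00 -1.5000e-03  1.1958e+00] w 0.0307 60.0 F [ 0.7  0.  -1.1]
foottop plane [0.424 0.004 1.851] 598 med 7.8
foot axis tool-xy at z30, slopes [-0.793 -0.275 -0.002  0.002] 619 rms 0.12
foot world [ 0.5516 -0.0221  0.1558] underside [ 0.5517 -0.0222  0.1378]
head [ 2.1 -0. ] 19.3 -47.5
wrist [  0   0   0   0   0   0   0  12  12  12 459 205  39  23  24  18  96 467
 244]
[ 0.552472   -0.01070738  0.08149499] 346
top [0 0 0 0 0 0 0 0 0 0 0 0 0 0 0 0 0 1 0]
0 0
row [ 143.3 -117.4   22.2] [ 0.0006 -0.0001 -0.0002] | ee [ 0.5507 -0.0214  0.1822] yaw [ 3.1410e+00 -1.0000e-04  1.1958e+00] t 20.55
row [ 122.2 -102.7  131.7] [ 0.0006 -0.0001 -0.0002] | ee [ 0.5507 -0.0214  0.1822] yaw [ 3.1410e+00 -1.0000e-04  1.1958e+00] t 20.55
```

The carrier stays down, with the flange top at about 66.5 mm (underside about 19 mm below the rim). I'll return the pusher to its own spot.

Scaled: 143 mm / 400 = 0.3575, -117 mm / 400 = -0.2925.

Request:
{"fn": "arm_command", "kwargs": {"plan": [[[0.09, -0.0725, 0, 0, 0, 0, 0.8], [0.1775, -0.1475, 0, 0, 0, 0, 0.8], [0.2675, -0.22, 0, 0, 0, 0, 0.8], [0.3375, -0.275, 0.025, 0, 0, 0, 0.8], [0.3575, -0.2925, 0.1, 0, 0, 0, 0.8], [0.3575, -0.2925, 0.2, 0, 0, 0, 0.8], [0.3575, -0.2925, 0.275, 0, 0, 0, 0.8], [0.3575, -0.2925, 0.3125, 0, 0, 0, 0.8], [0.3575, -0.2925, 0.325, 0, 0, 0, 0.8], [0.3575, -0.2925, 0.33, 0, 0, 0, 0.8], [0.3575, -0.2925, 0.33, 0, 0, 0, 0.8]]]}}

```text
time_s: 21.65
ee_pos: [0.4944, 0.1546, 0.0506]
eef_rot: [3.141, -0.0, 1.196]
force: [-0.7, -0.3, -1.9]
grip_width: 0.0308
grip_force: 60.0
```

Scaled: 2.7 mm / 400 = 0.0068, 2 mm / 400 = 0.005.

Request:
{"fn": "arm_command", "kwargs": {"plan": [[[0, 0, 0.0025, 0, 0, 0, 0.8], [0, 0, 0.005, 0, 0, 0, 0.8], [0, 0, 0.0068, 0, 0, 0, 0.8], [0, 0, 0.0068, 0, 0, 0, 0.8]]]}}

```text
time_s: 22.05
ee_pos: [0.4945, 0.1546, 0.0479]
eef_rot: [3.141, -0.0, 1.196]
force: [-0.1, 0.3, 1.8]
grip_width: 0.031
grip_force: 60.0
```

Touched down. Open to 56 mm, then retreat straight up.

Scaled: -160 mm / 400 = -0.4, -150 mm / 400 = -0.375.

Request:
{"fn": "arm_command", "kwargs": {"plan": [[[0, 0, 0, 0, 0, 0, 0.3], [0, 0, 0, 0, 0, 0, 0.1], [0, 0, 0, 0, 0, 0, -0.2], [0, 0, 0, 0, 0, 0, -0.2], [0, 0, 0, 0, 0, 0, -0.2], [0, 0, -0.05, 0, 0, 0, -0.2], [0, 0, -0.15, 0, 0, 0, -0.2], [0, 0, -0.275, 0, 0, 0, -0.2], [0, 0, -0.375, 0, 0, 0, -0.2], [-0.15, 0.1, -0.4, 0, 0, 0, -0.2], [-0.15, 0.1, -0.4, 0, 0, 0, -0.2]]]}}

```text
time_s: 23.15
ee_pos: [0.5102, 0.0824, 0.2092]
eef_rot: [3.139, -0.001, 1.196]
force: [0.3, 0.7, -1.2]
grip_width: 0.0563
grip_force: 0.0
```

```bash
cat > w8.py <<'E'
exec(open('look.py').read())
rep('head',.494,.154,.03,.088,.1)
rep('foot',.494,.154,.04,.034,.043)
rep('flange',.5495,-.0215,.026,.060,.070)
rep('hoodtop',.5495,-.0215,.02,.078,.086)
z=W[...,2];m=(np.hypot(W[...,0]-.5495,W[...,1]+.0215)<.024)&(z>.063)&(z<.070);P=W[m]
A=np.c_[P[:,:2]-[.549,-.0215],np.ones(len(P))];print('plane',np.linalg.lstsq(A,P[:,2],rcond=None)[0].round(4))
E
python3 w8.py end1
```

```text
head 1137 z 0.0954 circ [494.  153.6] 16.4 rect [493.9 153.4] [31.3 32.5] 69.1
foot 351 z 0.0396 circ [493.9 153.6] 20.6 rect [500.9 152.2] [41.1 26.7] 78.9
flange 136 z 0.0667 circ [549.5 -23.8] 25.9 rect [548.5 -19.8] [50.6 28.2] 15.9
hoodtop 0
plane [0.0189 0.0041 0.0672]
```

View pics/end1.png

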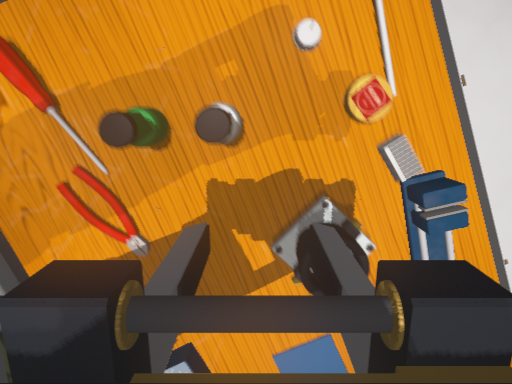

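The pusher stands upright at (215,125) and nothing else has moved. The lamp is hidden by a finger at (320,260), so I'll take one more look at the carrier.

Scaled: -110 mm / 400 = -0.275, -83 mm / 400 = -0.2075.

Request:
{"fn": "arm_command", "kwargs": {"plan": [[[-0.1, 0.0875, 0, 0, 0, 0, -0.2], [-0.2075, 0.1875, 0, 0, 0, 0, -0.2], [-0.275, 0.1625, 0, 0, 0, 0, -0.2], [-0.275, 0.1625, 0, 0, 0, 0, -0.2], [-0.275, 0.1625, 0, 0, 0, 0, -0.2]]]}}

```text
time_s: 23.7
ee_pos: [0.5296, -0.0423, 0.2075]
eef_rot: [-3.141, -0.0, 1.194]
force: [0.3, -0.4, -0.2]
grip_width: 0.0565
grip_force: 0.0
```

```bash
python3 w8.py end2
```

```text
head 95 z 0.0923 circ [489.4 141.2] 9.8 rect [488.8 139.7] [ 3.3 19.6] 69.2
foot 536 z 0.0396 circ [493.4 150.3] 20.5 rect [492.3 142.6] [20.  40.8] 81.8
flange 1133 z 0.0665 circ [549.5 -21.7] 26.0 rect [549.2 -21.9] [50.5 50.6] 26.3
hoodtop 995 z 0.0818 circ [549.7 -20.8] 16.5 rect [549.7 -20.8] [32.5 32.3] 70.2
plane [0.0006 0.0019 0.0666]
```

The carrier is level (tilt 0.002), centred, and about 19 mm down. Handing in.

```bash
python3 -c "
from station import ctrl
print(ctrl.hand_in())"
```

```text
the job is handed in; nothing more can be done
None
```

I handed the job in at about 24 s; by my last measurements the carrier is snapped in level and about 1 mm off centre, roughly 19 mm below the rim, and the pusher stands upright back at its own spot, though hand-in returned no verdict.

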